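# Free the bottle lift's pawl and let the bottle down

## Task

Take the release rod from its rest, slip its end under the lip of the pawl on the bottle lift and lift gently, just enough to free the catch; hold it free with the rod until the platform with the bottle has sunk by itself all the way down, then draw the rod out and lay it back in its rest the way it lay. Touch the lift with nothing but the rod, never force the pawl against its end stop, keep the bottle standing and leave the other things where they are.

Things in the scene. Friction and masses are not known exactly. Their poses are not given: they have to be found in the camera images.
- lift: Bottle lift fixed to the desk, 300 mm high. Origin: underside of its grey base plate (12 mm thick; x -85 to 65 mm, y -145 to 55 mm); x points from the robot's side to the back, y left, z up. Aluminium column at x 15 to 41 mm, y = 0; a toothed steel rack with the platform runs on its front, the platform on the right. The pawl hangs in front of the rack. In front of and under its tail all is free. Teeth 15 mm apart.
- pawl_pin (a point): Pin of the pawl: lift x -10, y 0, z 190 mm, between two dark cheeks (z 173 to 207 mm). Axes as the lift's. The dark steel pawl is a bell crank: a hook hangs down from the pin (its front face at lift x -20 mm), its nose under a rack tooth; its tail, 72 mm long and 18 wide, points to -x, level when engaged, underside at z 186 mm. Raising the tail turns the nose out of the teeth.
- pawl_tail (a point): Middle of the tail's underside, 67 mm in front of the pin, 5 mm from its end, moving with the pawl. Here a round steel lip, 24 mm wide, hangs on a set screw, wound out 3 to 15 mm below this point: unknown, find it by feel. Lifting it meets 2 to 5 N; the nose is free after 10 mm of rise, a hard stop comes at 12 mm; over 9 N forces the pawl. Held free it presses back 2 to 4 N; let go, it catches the next tooth.
- carriage (a joint): How far the platform has sunk (m): 0 is the top, 0.1035 is all the way down on its bumper. At the start it hangs on a tooth at 0.015. With the pawl free it sinks by itself, damped, at 20 to 45 mm/s.
- platform (a point): Centre of the top of the platform, a steel plate 90 x 90 mm with a rim 6 mm high; it moves up and down with joint carriage (130 mm above the desk at 0, 26.5 mm when all the way down). Axes as the lift's.
- bottle_mid (a point): Middle of the amber bottle with a white cap, 58 mm diameter, 104 mm tall, 0.3 to 0.65 kg, that stands loose on the platform; z is its upright axis.
- rod: The release rod as a whole, 145 mm long, 80 g; origin at rod_grip, x towards the steel tip.
- rod_grip (a point): Grip point of the release rod: a black handle, flat-sided, 14 mm wide and 30 mm high, from 45 mm behind to 35 mm ahead of this point, then a round steel shank of 8 mm diameter up to 100 mm ahead. x points along the rod to the tip, z up as it lies in the rest.
- rod_tip (a point): Centre of the end face of the rod's steel shank, 100 mm ahead of rod_grip.
- rest_seat (a point): Where rod_grip lies with the rod in its rest, 45 mm above the desk; x along the rod to its tip. The rest: fixed grey plate 145 x 50 x 6 mm with two open saddles 8 mm long: 37 mm behind (18 mm wide, floor 15 mm below this point) and 75 mm ahead (12 mm wide, floor 4 mm below); their lips lean outwards, up to 2 mm below and 9 mm above this point. Between them the handle is free on both sides.
- tape_1: Bystander: loose wide roll of brown tape, 94 mm diameter, 48 mm high; origin under its centre.
- vial_d: Bystander: loose small amber vial with white cap, 34 mm diameter, 64 mm high; origin under its centre.
- dropper_2: Bystander: loose white dropper bottle, 38 mm diameter, 106 mm high; origin under its centre.
Not all that is in view belongs to the job. What is shaped like the part that bears bottle_mid but green is not meant.

How it is judged (in metres and radians):
On the way, in this order (a step that is already met when the one before it is completed fails the run):
1. the rod is lifted out of its rest (height (world z) of rod_grip above 0.08 m), for 0.1 s.
2. the rod holds the pawl free and the platform sinks (contact force between rod and lift above 1 N and velocity of joint carriage above 0.008 m/s), for 0.1 s.
3. the platform is all the way down (value of joint carriage above 0.1 m), for 0.2 s.
At the end, for the whole second after the job is handed in: The platform is all the way down (within 3.5 mm) with the bottle standing upright on it (within 25 mm of its centre, leaning less than 7 degrees); the rod lies still in its rest, tip the same way as at the start, within 12 mm and 6 degrees of its seat (value of joint carriage above 0.1 m and horizontal distance between bottle_mid and platform below 0.025 m and z of bottle_mid in the frame of platform above 0.045 m and angle between bottle_mid's own z axis and vertical below 0.12 rad and distance between rod_grip and rest_seat below 0.012 m and angle between the x axis of rod_grip and the x axis of rest_seat, either way round below 0.1 rad and distance between rod_tip and rest_seat above 0.09 m and x of rod_tip in the frame of rest_seat above 0.08 m and linear speed of rod below 0.02 m/s); the robot touches nothing.
It fails at once if the rod pressed on the lift with more than 9 N (pawl forced) (contact force between rod and lift above 9 N).
It fails at once if the arm or fingers touched the lift instead of the rod (contact force between any of the fingers, the arm and lift above 1 N).
It fails at once if the bottle was tipped (angle between bottle_mid's own z axis and vertical above 0.4 rad).
It fails at once if a bystander was moved by more than 3 cm (distance of any of tape_1, vial_d, dropper_2 from where it was at the start of the episode above 0.03 m).
It also fails if it takes over 70 s, if anything falls off the work surface, if the arm or the gripper's body presses on something with over 40 N, if the wrist force passes 120 N, or if a joint passes its speed limit or range.

## Robot

A 6-joint arm with a two-finger parallel gripper is mounted at the origin on a cart in front of the work surface, level with it; the furniture and walls round the work are solid. World frame = base frame: x ahead of the robot, y to its left, z up, the work surface at z = 0. Lengths are in m, angles in degrees, forces in N, time in s.
With the tool pointing down it reaches from about 0.325 to 0.85 m from the base axis. Payload 15.5 kg.
Tool frame: the origin (TCP) lies midway between the tips of the shut fingers; the grasp point (between the pads) lies 19 mm behind it; z points along the fingers, y is the line along which they close (so a half turn about z gives the same grasp; the last joint's range is limited). The gripper opens to 91 mm and grips with 3 to 60 N. Pads are 32 mm wide; open, the fingers measure 118 mm over their backs; the gripper's body (76 mm by 178 mm) begins 60 mm behind the grasp point.
Start: joints at [-78.581, 28.281, 77.091, -0, 74.628, -5.472], TCP at [0.182, -0.598, 0.178] pointing down, gripper open.
Joint ranges: [-166.48, 166.48], [-47.26, 123.95], [12.59, 153.08], [-70.14, 250.14], [6.76, 159.57], [-176.63, 176.63]. Speed limits (degrees/s): [108.29, 108.29, 147.25, 172.46, 172.46, 172.46].

## Interface

Orientations are given as a 3x3 rotation matrix whose columns are the frame's x, y, z axes.
In Python, from bench import ctrl gives the robot as it stands. The module is installed in compiled form; this text tells all that it offers. Calls block until the motion is done:
- ctrl.goto(position, orientation): joint-space move of the TCP to a pose.
- ctrl.move_l(position, vel=0.15, ori=None, contact_N=None): straight line of the TCP; ori=None keeps the orientation; vel is the mean speed in m/s. With contact_N (N) it stops when the force on the tool has changed by that much, and returns True; else False.
- ctrl.movej(angles): joint-space move.
- ctrl.command_gripper(opening): opening from 0.0 (shut) to 1.0 (fully open); the grip force is fixed at half the most; returns when the fingers have stopped.
- ctrl.sleep(seconds).
- ctrl.ik(position, orientation): joint angles nearest the present ones, or None.
- ctrl.read_camera(name): name is "scene" or "top"; returns the picture (420x560x3 uint8, blue, green, red); there is no depth.
- ctrl.camera_params(name): a dict with "fx", "fy", "cx", "cy" (pixels), "pose" (4x4, takes a point from camera to world coordinates). Camera axes: x right, y up, looking along -z (the intrinsics and any distortion apply to the point x, -y, -z); pixel columns grow to the right and rows downward; lengths in m; the calibration is good to about 2 mm. A picture is of the moment at which its call begins. camera_params takes no time and is no camera call.
A pose or a line that the arm cannot do raises ctrl.MotionError and nothing moves.
- ctrl.sign_off(): hands the job in; it is judged then, once.
Readings, each from a call of its own:
- ctrl.current_t(): time.
- ctrl.current_q(): joint angles.
- ctrl.current_dq(): joint speeds.
- ctrl.current_effort(): joint torques, N m.
- ctrl.current_tool_pos(): TCP position.
- ctrl.current_eef_rot(): TCP orientation.
- ctrl.current_contact_force(): force on the tool from outside, world axes, zero at the start.
- ctrl.current_wrist_torque(): the same for the moment, N m.
- ctrl.current_grip_width(): opening from 0.0 (shut) to 1.0 (fully open).
- ctrl.current_grasp_force(): force on a finger pad.
Only numpy, scipy, OpenCV 4.12 (cv2) and the standard library are available. Lean on these libraries where they do the work, as an engineer would, in place of code of your own. Each camera call takes 0.05 s, during which the arm holds its last target. There are 200 camera calls.

## Working session

There is one attempt and no reset: what is moved stays moved. The work goes in short steps, each a Python script; the robot and the scene stay as the last script left them, time stands still between calls to the robot, and variables do not carry over. Pictures are saved under pics/ and viewed, at most 10 in all, crops included, and the job is handed in when it is done.

```bash
mkdir -p pics; python3 - <<'E'
from bench import ctrl
import cv2
for n in("scene","top"):
    cv2.imwrite(f"pics/{n}0.png",ctrl.read_camera(n)); p=ctrl.camera_params(n); print(n,{k:(v.round(4).tolist() if hasattr(v,'round') and k=='pose' else v) for k,v in p.items()})
print(ctrl.current_t(),ctrl.current_eef_rot(),ctrl.current_contact_force())
E
```

```text
scene {'fx': 447.6164030693942, 'fy': 447.6164030693942, 'cx': 279.18531770850905, 'cy': 214.09871625831485, 'pose': [[-0.6275, 0.4609, -0.6275, -0.1831], [-0.7783, -0.3946, 0.4885, 0.6029], [-0.0225, 0.7949, 0.6063, 0.8886], [0.0, 0.0, 0.0, 1.0]]}
top {'fx': 384.7200456014729, 'fy': 384.7200456014729, 'cx': 276.38671190050593, 'cy': 210.72503464170904, 'pose': [[-0.0261, 0.9952, -0.0948, 0.4848], [-0.9996, -0.0273, -0.0111, 0.0213], [-0.0136, 0.0945, 0.9954, 1.3581], [0.0, 0.0, 0.0, 1.0]]}
0.1 [[ 9.56859733e-01  2.90550156e-01 -2.39862095e-04]
 [ 2.90550246e-01 -9.56859175e-01  1.03612787e-03]
 [ 7.15328685e-05 -1.06112103e-03 -9.99999434e-01]] [ 0.23563464 -0.63794828 -0.3152168 ]
```

View pics/scene0.png

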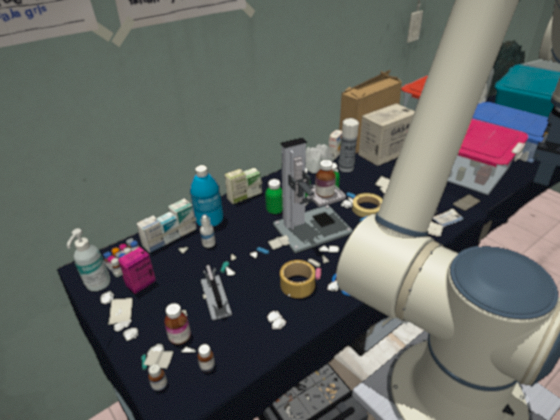

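View pics/top0.png

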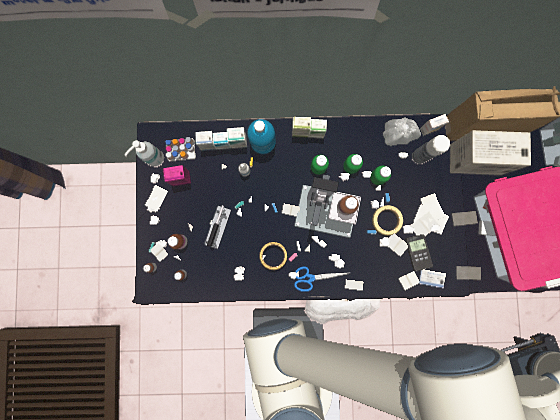

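The scene view shows the lift at about (305,195) and the rod's rest at (215,292); in the top view they are at (328,210) and (217,227). I'll enlarge both in both views.

```bash
python3 - <<'E'
import cv2,numpy as np
s=cv2.imread("pics/scene0.png");t=cv2.imread("pics/top0.png")
def c(i,x,y,w,h):return cv2.resize(i[y:y+h,x:x+w],(400,300),interpolation=cv2.INTER_CUBIC)
cv2.imwrite("pics/c1.png",np.vstack([np.hstack([c(s,250,130,160,120),c(s,170,250,100,75)]),np.hstack([c(t,280,175,100,75),c(t,185,195,80,60)])]))
E
```

```text
(no output)
```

View pics/c1.png

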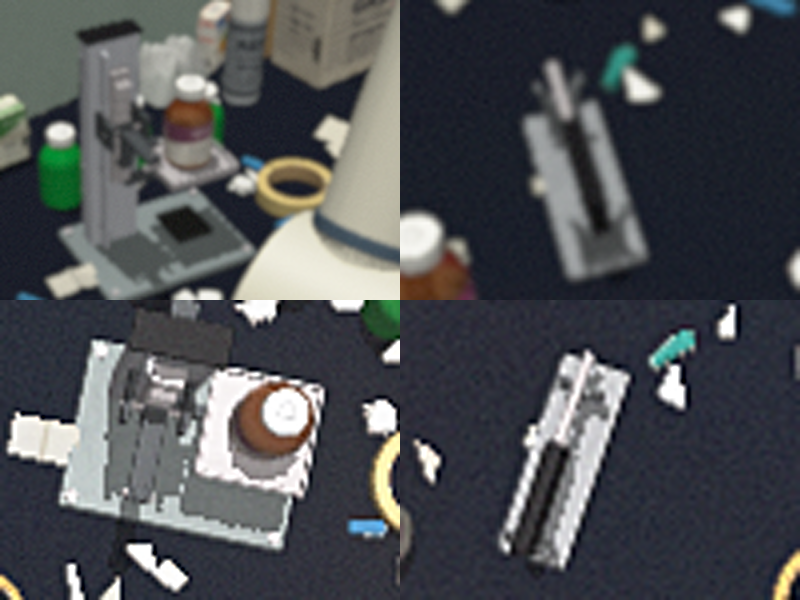

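```bash
cat > h.py <<'E'
from bench import ctrl
import numpy as np, cv2
def ray(n,u,v):
    p=ctrl.camera_params(n);T=np.array(p["pose"])
    return T[:3,3],T[:3,:3]@np.array([(u-p["cx"])/p["fx"],-(v-p["cy"])/p["fy"],-1.])
def onz(n,u,v,z):
    o,d=ray(n,u,v);return o+d*(z-o[2])/d[2]
def pix(n,P):
    p=ctrl.camera_params(n);T=np.array(p["pose"]);c=T[:3,:3].T@(np.asarray(P)-T[:3,3])
    return np.array([p["cx"]-p["fx"]*c[0]/c[2],p["cy"]+p["fy"]*c[1]/c[2]])
def ori(a,flip=1):  # tool down, tool x along yaw a (rad) * flip
    x=flip*np.array([np.cos(a),np.sin(a),0]);z=np.array([0,0,-1.]);return np.column_stack([x,np.cross(z,x),z])
E
python3 - <<'E'
from h import *
T=lambda u,v,z:onz("top",u,v,z)
bl,fl,fr=T(303.75,185.75,.012),T(295.5,225.5,.012),T(349.5,237,.012)
print("base",bl,fl,fr,np.linalg.norm(bl-fl),np.linalg.norm(fl-fr))
x=(bl-fl)[:2];y=(fl-fr)[:2];ax=np.arctan2(x[1],x[0]);ay=np.arctan2(-y[0],y[1]);print(np.degrees([ax,ay]))
a=(150*ax+200*ay)/350;R=np.array([[np.cos(a),-np.sin(a)],[np.sin(a),np.cos(a)]])
L=np.array([[65,55],[-85,55],[-85,-145]])/1e3
o=np.mean([q[:2]-R@l for q,l in zip((bl,fl,fr),L)],0);print("lift",o,np.degrees(a))
for q in([-.082,0],[-.01,0]): print("tail/pin pred px",pix("top",[*(o+R@q),.19]),pix("scene",[*(o+R@q),.19]))
for n,u,v,z in(("tip",222.6,205.2,.047),("hfront",217,223.6,.06),("hback",209.6,245.6,.06),("c1",218.6,205.4,.006),("c2",231,210,.006),("c3",218,248.6,.006),("c4",205,245,.006)):print(n,T(u,v,z))
E
```

```text
base [ 0.69892856 -0.06262134  0.012     ] [ 0.55921091 -0.02916956  0.012     ] [ 0.51408461 -0.21585493  0.012     ] 0.1436664247264123 0.192061995560074
[-13.46453233 -13.58908397]
lift [ 0.62749981 -0.09939779] -13.535704692440001
tail/pin pred px [314.53499168 225.51211161] [311.83395842 195.29643881]
tail/pin pred px [319.2461406  202.45345998] [299.61447857 182.33346268]
tip [0.63375507 0.22015508 0.047     ]
hfront [0.57013269 0.23798361 0.06      ]
hback [0.49659471 0.26381086 0.06      ]
c1 [0.63809359 0.24057501 0.006     ]
c2 [0.62051513 0.19683344 0.006     ]
c3 [0.48584099 0.24449356 0.006     ]
c4 [0.49960805 0.29005683 0.006     ]
```

```bash
python3 - <<'E'
from h import *
t=cv2.imread("pics/top0.png").max(2).astype(int)
a=np.radians(-19.4);d=np.array([np.cos(a),np.sin(a)]);n=np.array([-d[1],d[0]]);g=np.array([.5385,.25])
for s in(-.03,-.015,0,.015,.03):   # lateral brightness profile over handle, at z=.06
    w=np.arange(-.026,.027,.002);pts=np.array([pix("top",[*(g+s*d+k*n),.06]) for k in w],np.float32)
    pr=cv2.remap(t.astype(np.float32),pts[:,0].copy(),pts[:,1].copy(),1).ravel();print(s,pr.astype(int))
print('tail')
o=np.array([.6275,-.0994]);b=np.radians(-13.5);D=np.array([np.cos(b),np.sin(b)]);N=np.array([-D[1],D[0]])
for s in(-.095,-.088,-.08,-.07,-.055,-.04):
    w=np.arange(-.03,.031,.003);pts=np.array([pix("top",[*(o+s*D+k*N),.194]) for k in w],np.float32)
    print(s,cv2.remap(t.astype(np.float32),pts[:,0].copy(),pts[:,1].copy(),1).ravel().astype(int))
O=ori(a)
ctrl.goto([.2,-.42,.4],ori(0));ctrl.goto([.42,.1,.4],ori(a))
p=g+.012*d
ctrl.goto([*p,.14],O);ctrl.command_gripper(1.0)
print(ctrl.current_t(),ctrl.current_q(),ctrl.current_tool_pos())
f=[cv2.resize(ctrl.read_camera("scene")[220:340,140:300],(640,480),interpolation=2)]
cv2.imwrite("pics/a1.png",f[0])
E
```

```text
-0.03 [227 223 219 217 195 136 111 108  98  78  48  30  38  51  60  56  49  51
  73 147 198 197 150  81  62  54  53]
-0.015 [201 218 218 220 225 190 137 130 126  82  44  26  31  52  58  59  46  43
 109 179 213 196 140  88  50  49  51]
0 [228 220 216 216 202 167 135 121 128 106  55  30  30  46  63  57  51  43
  84 184 225 229 158  76  60  51  55]
0.015 [207 216 213 219 227 175 130 128 117  89  53  23  35  58  59  56  49  55
  89 156 220 208 170  99  53  50  53]
0.03 [221 215 212 209 210 204 174 159 142  99  46  25  29  53  58  50  42  45
 105 184 213 232 247 252 239 182  94]
tail
-0.095 [120 121 113 105 111 123 122 113 107 105  82  85  80  79  75 125 127 113
 106 124 124]
-0.088 [204 203 199 201 197 195 202 203 202 213 151 117 116 115 106 164 209 205
 202 203 207]
-0.08 [145 198 201 202 202 156 135 189 147  77  73  93  83  95  77 148 152 204
 121 104 199]
-0.07 [118 139 126 105 108 110 113 123 108 109 114 120 119 109 100 115 117 116
 118 112 128]
-0.055 [150 131 114 115 111 114 116 117 116 119 121 121 123 111 102 117 118 115
 114 111 135]
-0.04 [111 110 112 115 113 114 116 115 115 120 123 123 125 110 100 115 118 116
 114 112 108]
4.6833 [ 1.83891741e+01  2.85286033e+01  8.30743382e+01 -1.55874613e-03
  6.82959156e+01  1.27820536e+02] [0.55028496 0.24573683 0.14113058]
```

View pics/a1.png

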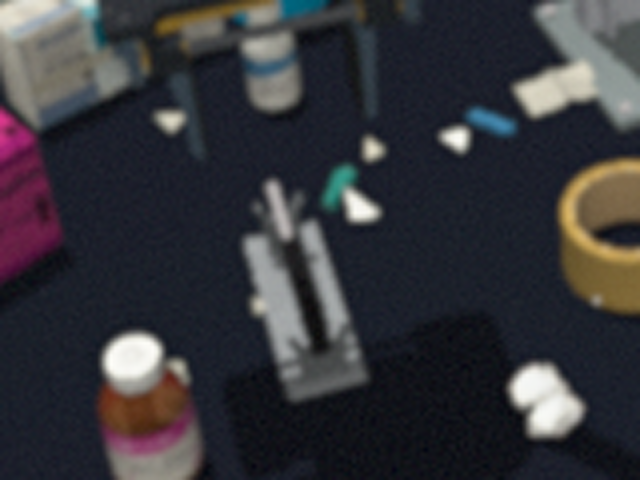

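The scene close-up shows the rod still seated with its tip at upper left, handle centred near crop (305,290), and the gripper above it. The handle profile puts the rod 4 mm further left than I first estimated, so I'll correct for that, grasp and lift.

```bash
python3 - <<'E'
from h import *
a=np.radians(-19.4);d=np.array([np.cos(a),np.sin(a)]);g=np.array([.5399,.2540]);p=g+.012*d;O=ori(a)
F0=ctrl.current_contact_force()
print(ctrl.move_l([*p,.06],.15,O), ctrl.move_l([*p,.026],.06,contact_N=6),ctrl.current_tool_pos())
for w in(.5,.35,.25):
    ctrl.command_gripper(w);print(w,ctrl.current_contact_force()-F0)
ctrl.command_gripper(0);print(ctrl.current_contact_force()-F0,ctrl.current_grip_width(),ctrl.current_grasp_force(),ctrl.current_tool_pos())
ctrl.move_l([*p,.12],.06);print(ctrl.current_contact_force()-F0,ctrl.current_wrist_torque(),ctrl.current_tool_pos(),ctrl.current_t())
t=cv2.imread("pics/top0.png")
k=8;x0,y0=295,180;c=cv2.resize(t[y0:y0+60,x0:x0+50],None,fx=k,fy=k,interpolation=cv2.INTER_CUBIC)
o=np.array([.6275,-.0994]);b=np.radians(-13.5);D=np.array([np.cos(b),np.sin(b)]);N=np.array([-D[1],D[0]])
def poly(P,col,z):
    q=np.array([(pix("top",[*(o+x*D+y*N),z])-[x0,y0]+.5)*k for x,y in P]).astype(int);cv2.polylines(c,[q],True,col,1)
poly([(-.082,-.009),(-.082,.009),(-.01,.009),(-.01,-.009)],(0,255,0),.194)
poly([(.015,-.02),(.015,.02),(.041,.02),(.041,-.02)],(0,0,255),.3)
e=cv2.resize(ctrl.read_camera("scene")[200:320,160:260],(400,480),interpolation=cv2.INTER_CUBIC)
cv2.imwrite("pics/b1.png",np.hstack([c,e]))
E
```

```text
False False [0.55131268 0.25003863 0.02599495]
0.5 [0.25318922 0.1533539  0.1063247 ]
0.35 [-0.08616607  0.46679495 -0.03537988]
0.25 [0.21706532 0.00971217 0.19944528]
[-1.21682959  0.08127998 -0.45275134] 0.0009635565291358619 0.0 [0.55122126 0.25001565 0.02601874]
[-0.08755667  0.08470574 -0.15263552] [0.02928363 0.06215492 0.03118893] [0.55099243 0.24994696 0.11963607] 9.975
```

View pics/b1.png

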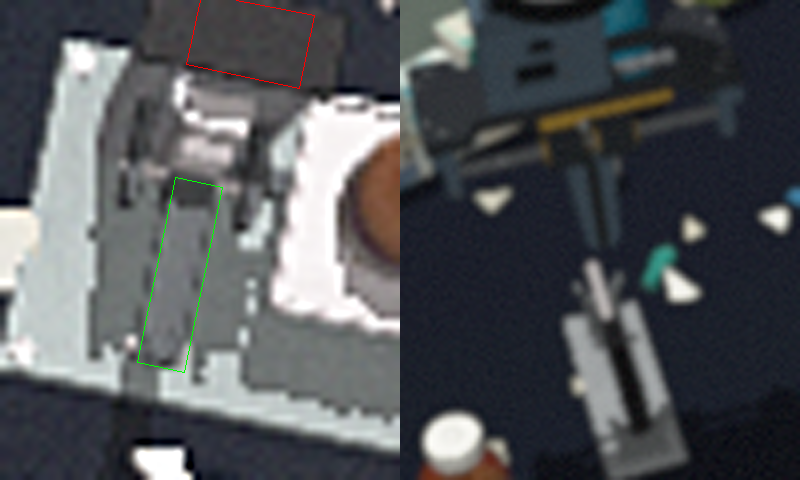

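The lift overlay fits the tail. The fingers shut on nothing, though, and the rod still lies in its rest. I'll check the projected positions against the picture.

```bash
python3 - <<'E'
from h import *
tp=ctrl.current_tool_pos();print("tcp px",pix("scene",tp),pix("top",tp));print(ctrl.current_eef_rot().round(3).tolist())
a=np.radians(-19.4);d=np.array([np.cos(a),np.sin(a)]);n=np.array([-d[1],d[0]]);g=np.array([.5399,.2540])
img=ctrl.read_camera("scene");tm=ctrl.read_camera("top");out=[]
for nm,im,x0,y0 in(("scene",img,170,240),("top",tm,180,185)):
    k=6;c=cv2.resize(im[y0:y0+90,x0:x0+65],None,fx=k,fy=k,interpolation=cv2.INTER_CUBIC)
    P=lambda s,z,w=0:tuple(((pix(nm,[*(g+s*d+w*n),z])-[x0,y0]+.5)*k).astype(int))
    cv2.line(c,P(-.045,.06),P(.035,.06),(0,255,0),1);cv2.line(c,P(.035,.049),P(.1,.049),(0,0,255),1)
    cv2.circle(c,tuple(((pix(nm,tp)-[x0,y0]+.5)*k).astype(int)),6,(255,0,255),2)
    cv2.circle(c,P(.012,.026),5,(255,255,0),1)
    out.append(c)
cv2.imwrite("pics/b2.png",np.hstack(out))
E
```

```text
tcp px [210.47847341 268.50181497] [210.27361363 228.47573629]
[[0.943, -0.332, -0.001], [-0.332, -0.943, -0.0], [-0.0, 0.0, -1.0]]
```

View pics/b2.png

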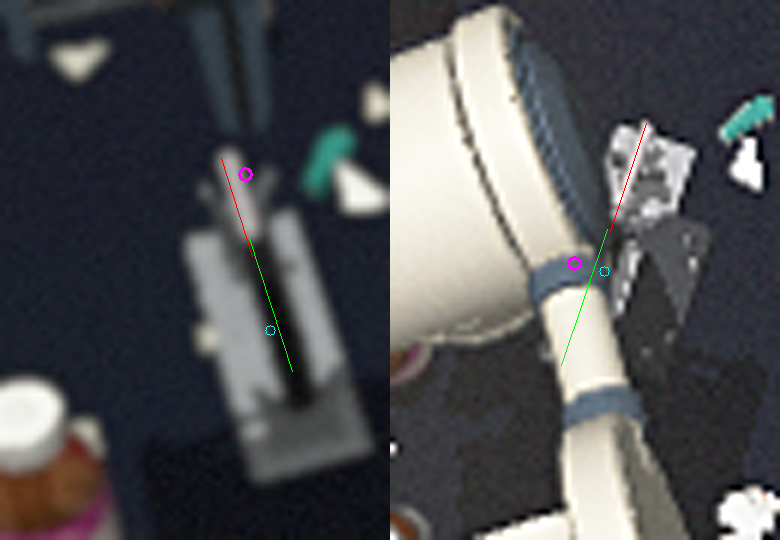

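```bash
python3 - <<'E'
from h import *
a=np.radians(-19.4);d=np.array([np.cos(a),np.sin(a)]);g=np.array([.5399,.2540]);p=g+.012*d
crop=lambda:cv2.resize(cv2.convertScaleAbs(ctrl.read_camera("scene")[190:340,145:278],alpha=1.8,beta=25),(400,450),interpolation=2)
ctrl.command_gripper(1.0)
ctrl.move_l([*p,.026],.1,contact_N=6);A=crop();F0=ctrl.current_contact_force()
for w in(.4,.3,.2,.1,0.):
    ctrl.command_gripper(w);print(w,ctrl.current_grip_width(),ctrl.current_grasp_force(),(ctrl.current_contact_force()-F0).round(2))
B=crop();cv2.imwrite("pics/b3.png",np.hstack([A,B]));print(ctrl.current_tool_pos(),ctrl.current_t())
E
```

```text
0.4 0.40290722324453354 0.0 [-0.65 -0.23 -0.37]
0.3 0.30003984356824337 0.0 [-0.76 -0.29 -0.05]
0.2 0.20332973087940173 0.0 [-0.47 -0.39  0.48]
0.1 0.102252661661782 0.0 [-0.2   0.43 -0.14]
0.0 0.005889615541977013 0.0 [ 0.35 -0.13 -0.17]
[0.55121588 0.25002763 0.02598482] 15.0917
```

View pics/b3.png

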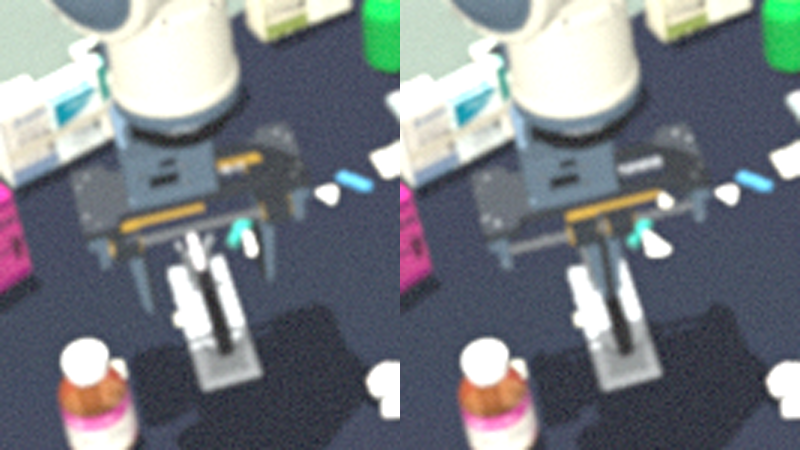

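The left view shows the open fingers straddling the rod with tips near (150,310) and (268,280). On the right they shut at (612,295), apparently passing above the handle, which is about 7 px higher than the projection. I'll find the height by touch, with the fingers shut.

```bash
python3 - <<'E'
from h import *
tp=ctrl.current_tool_pos()
print(ctrl.move_l([tp[0],tp[1],-.004],.02,contact_N=3),ctrl.current_tool_pos(),ctrl.current_contact_force(),ctrl.current_t(),ctrl.current_q())
E
```

```text
True [0.55138091 0.25012865 0.02419918] [-1.38051504 -0.21172933  7.581816  ] 15.5083 [1.87493921e+01 3.70153007e+01 8.87343332e+01 4.57156140e-03
 5.42295426e+01 1.28145452e+02]
```

```bash
python3 - <<'E'
from h import *
tp=ctrl.current_tool_pos();print(pix("top",[.54,.12,0]))
ctrl.move_l([tp[0],tp[1],.1],.2);ctrl.goto([.54,.12,.06],ori(np.radians(-19.4)))
print(ctrl.move_l([.54,.12,.01],.1,contact_N=3),ctrl.move_l([.54,.12,-.045],.03,contact_N=3),ctrl.current_tool_pos(),ctrl.current_contact_force(),ctrl.current_t())
e=cv2.resize(ctrl.read_camera("scene")[190:340,160:360],(640,480),interpolation=2);cv2.imwrite("pics/b4.png",e)
print(pix("scene",ctrl.current_tool_pos())-[160,190])
tp=ctrl.current_tool_pos();ctrl.move_l([tp[0],tp[1],.08],.2)
E
```

```text
[253.288425   232.26096236]
False True [ 0.53991306  0.11996849 -0.03572575] [-1.93764425 -0.07255341 11.75468294] 18.6667
[98.7359552  99.64376095]
```

View pics/b4.png

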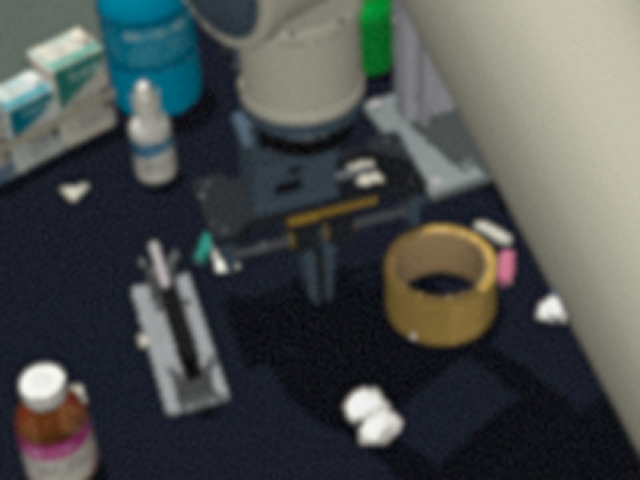

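The shut fingertips touch the desk at a reported z of -0.0357 and the handle top (0.060) at 0.0242. So the reported TCP is 35.5 mm below the real tips, while x and y agree with the picture. I'll apply that offset and grasp again.

```bash
cat >> h.py <<'E'
DZ=.0355   # real tip z = reported + DZ
def real():
    p=np.array(ctrl.current_tool_pos());p[2]+=DZ;return p
def ml(p,vel=.15,**k): return ctrl.move_l([p[0],p[1],p[2]-DZ],vel,**k)
E
python3 - <<'E'
from h import *
a=np.radians(-19.4);d=np.array([np.cos(a),np.sin(a)]);g=np.array([.5399,.2540]);p=g+.012*d
ml([*p,.13],.2,ori=ori(a));ctrl.command_gripper(1.0)
print(ml([*p,.07],.15,contact_N=8),ml([*p,.027],.06,contact_N=8),real());F0=ctrl.current_contact_force()
for w in(.4,.3,.24,0):
    ctrl.command_gripper(w);print(w,ctrl.current_grip_width(),ctrl.current_grasp_force(),(ctrl.current_contact_force()-F0).round(2))
ml([*p,.034],.03);print(real(),(ctrl.current_contact_force()-F0).round(2),ctrl.current_t())
E
```

```text
False False [0.55139931 0.25007441 0.02718958]
0.4 0.40274378256852233 0.0 [ 0.2  -0.08 -0.7 ]
0.3 0.2989419216233571 0.0 [ 0.26  0.17 -0.24]
0.24 0.23819811292038456 0.0 [ 0.22  0.44 -0.27]
0 0.1505055980020274 29.99657928943634 [-0.04 -0.38 -1.33]
[0.55141524 0.25009867 0.03429713] [ 0.37  0.47 -1.11] 25.3667
```

```bash
cat >> h.py <<'E'
RA=np.radians(-19.4);RD=np.array([np.cos(RA),np.sin(RA)]);RP=np.array([.5399,.2540])+.012*RD
LA=np.radians(-13.5);LD=np.array([np.cos(LA),np.sin(LA)]);LO=np.array([.6275,-.0994])
E
python3 - <<'E'
from h import *
ml([*RP,.14],.15);pre=LO-.22*LD;ins=LO-.155*LD
ml([*pre,.14],.22,ori=ori(LA));print(real(),ctrl.current_t())
F0=ctrl.current_contact_force()
print(ml([*ins,.14],.08,contact_N=2.5),real(),(ctrl.current_contact_force()-F0).round(2))
cv2.imwrite("pics/d1.png",np.hstack([cv2.resize(ctrl.read_camera("scene")[130:260,240:360],(480,520),interpolation=2)]))
n=np.array([ctrl.current_contact_force() for _ in range(1)]);F0=n.mean(0)
print(ml([*ins,.166],.009,contact_N=1.5),real(),(ctrl.current_contact_force()-F0).round(2),ctrl.current_t())
for _ in range(4): ctrl.sleep(.05);print((ctrl.current_contact_force()-F0).round(2))
E
```

```text
[ 0.41376679 -0.04758798  0.13997667] 27.8667
False [ 0.47622164 -0.06303967  0.13991955] [0.06 0.11 0.3 ]
True [ 0.47654317 -0.06316763  0.15546546] [ 1.59 -1.02 -0.88] 30.5833
[ 0.61 -0.65 -0.55]
[ 0.23 -0.18 -0.29]
[-0.37  0.61  1.18]
[ 1.04 -0.67  0.64]
```

View pics/d1.png

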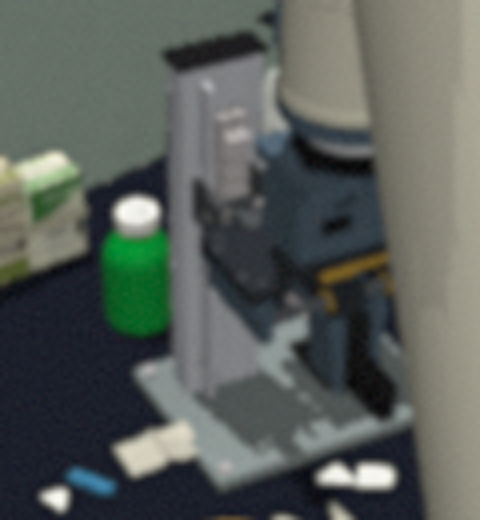

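The view shows the rod in the gripper pointing under the pawl tail near (260,290), with nothing touching. The stop was sensor noise, so I'll raise it in small steps with averaged force and watch the rack for sinking.

```bash
cat > lift.py <<'E'
from h import *
ins=LO-.155*LD
def F(k=6):
    r=[]
    for _ in range(k): ctrl.sleep(.015);r.append(np.array(ctrl.current_contact_force()))
    return np.mean(r,0)
def look():
    s=ctrl.read_camera("scene");return cv2.GaussianBlur(s,(3,3),0)[140:195,286:312].astype(float)
F0=F(12);z=real()[2];zc=None;I0=look();nz=np.abs(look()-I0).mean();print("noise",nz);last=0;free=None
while z<.176:
    if zc and z-zc>.0118: print("limit");break
    z+=.0005 if zc else .001
    ml([*ins,z],.01);f=F(6 if not zc else 5)-F0
    if zc is None and f[2]<-1.3:
        f=F(10)-F0
        if f[2]<-1.2: zc=z-.0007;print("contact",zc)
    dI=np.abs(look()-I0).mean() if zc else 0
    print(round(z,4),round(real()[2],4),f.round(2),round(dI,2),round(ctrl.current_t(),2))
    if f[2]<-7: print("force");break
    if zc and z-zc>.008 and dI>1.6*nz: print("moving");break
E
python3 lift.py
```

```text
noise 0.4888111888111888
contact 0.15546241927298618
0.1562 0.156 [-2.1   0.62 -3.48] 0.97 31.66
0.1567 0.1566 [-3.03  0.44 -5.5 ] 1.21 32.04
0.1572 0.1572 [-3.18  0.38 -4.62] 1.58 32.42
0.1577 0.1577 [-1.82  0.11 -5.3 ] 1.98 32.81
0.1582 0.1582 [-2.39  0.37 -4.71] 2.24 33.19
0.1587 0.1587 [-2.    0.41 -4.09] 2.39 33.58
0.1592 0.1591 [-2.07  0.57 -4.64] 2.59 33.96
0.1597 0.1597 [-2.52  0.58 -4.79] 2.88 34.34
0.1602 0.1601 [-3.1   0.44 -4.72] 3.17 34.73
0.1607 0.1607 [-1.84  0.27 -4.98] 3.63 35.11
0.1612 0.1612 [-2.09  0.68 -5.06] 3.76 35.49
0.1617 0.1617 [-1.38  0.62 -4.78] 4.01 35.88
0.1622 0.1621 [-1.76  0.5  -4.89] 4.32 36.26
0.1627 0.1627 [-1.75  0.5  -4.53] 4.66 36.64
0.1632 0.1632 [-2.54  0.7  -4.38] 4.93 37.02
0.1637 0.1637 [-3.06  0.78 -4.43] 5.22 37.41
moving
```

```bash
cat > lift2.py <<'E'
from h import *
ins=LO-.155*LD;z=.1637
F=lambda k:np.mean([(ctrl.sleep(.015),np.array(ctrl.current_contact_force()))[1] for _ in range(k)],0)
def look(): return cv2.GaussianBlur(ctrl.read_camera("scene"),(3,3),0)[140:195,286:312].astype(float)
while z<.1668:
    z+=.0005;ml([*ins,z],.01);A=look();f=F(5);B=look();d=np.abs(B-A).mean()
    print(round(z,4),f.round(2),round(d,2),round(ctrl.current_t(),2))
    if f[2]<-8: print("force");break
    if d>.8: print("sinking");break
if d>.8:
    z+=.0004;ml([*ins,z],.01)
    for i in range(14):
        A=look();f=F(16);d=np.abs(look()-A).mean();print(f.round(2),round(d,2),round(ctrl.current_t(),2))
cv2.imwrite("pics/e1.png",np.hstack([cv2.resize(ctrl.read_camera("scene")[130:260,240:360],(480,520),interpolation=2),cv2.resize(ctrl.read_camera("top")[170:250,280:380][:,:],(320,520))[:, :]]))
E
python3 lift2.py
```

```text
0.1642 [-3.1   0.81 -5.55] 0.5 37.84
0.1647 [-1.69  0.32 -4.98] 0.54 38.27
0.1652 [ 0.35  0.03 -3.38] 1.53 38.71
sinking
[ 1.   -0.29 -3.76] 1.3 39.33
[ 1.48 -0.37 -3.57] 0.98 39.69
[ 1.51 -0.37 -3.5 ] 0.78 40.06
[ 1.41 -0.29 -3.58] 0.56 40.42
[ 1.07 -0.41 -3.69] 0.49 40.79
[ 1.12 -0.36 -3.49] 0.51 41.16
[ 1.29 -0.23 -3.55] 0.49 41.52
[ 1.4  -0.24 -3.49] 0.52 41.89
[ 1.27 -0.4  -3.53] 0.49 42.26
[ 1.16 -0.14 -3.59] 0.5 42.62
[ 1.15 -0.37 -3.43] 0.5 42.99
[ 1.18 -0.14 -3.28] 0.48 43.36
[ 1.14 -0.31 -3.66] 0.49 43.73
[ 1.23 -0.12 -3.82] 0.5 44.09
```

View pics/e1.png

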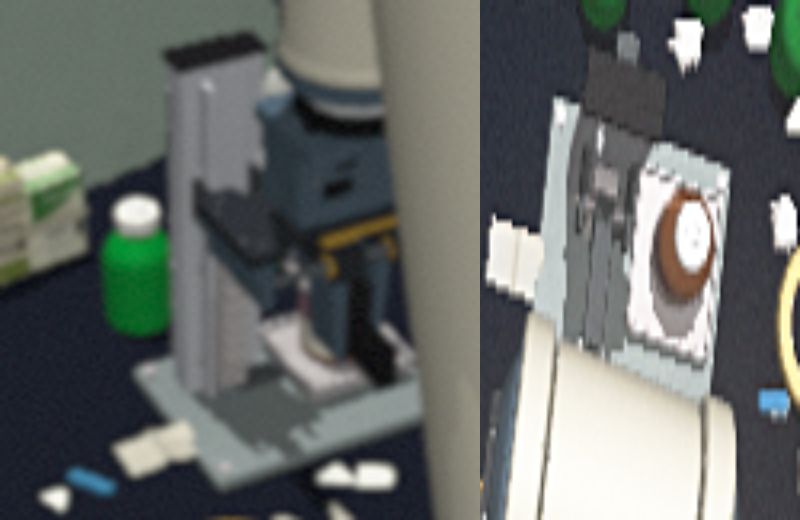

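The scene view shows the platform resting just above the base near (320,355), and the top view shows the bottle upright on it near (690,240). The rod still holds the pawl, so I'll lower it, draw it out and return it.

```bash
python3 - <<'E'
from h import *
ins=LO-.155*LD;pre=LO-.22*LD
ml([*ins,.14],.04);ml([*pre,.14],.1)
ml([*RP,.14],.22,ori=ori(RA));ml([*RP,.06],.12);F0=np.array(ctrl.current_contact_force())
print(ml([*RP,.027],.02,contact_N=4),real(),(ctrl.current_contact_force()-F0).round(2),ctrl.current_t())
E
```

```text
False [0.55130186 0.25001734 0.02709301] [-0.16 -0.86 -0.26] 50.0417
```

```bash
python3 - <<'E'
from h import *
ctrl.command_gripper(.6);ml([*RP,.13],.1);ctrl.command_gripper(1.0)
ctrl.goto([.42,.1,.3],ori(RA));ctrl.sleep(.3);print(ctrl.current_t())
s0=cv2.imread("pics/scene0.png");s1=ctrl.read_camera("scene");t0=cv2.imread("pics/top0.png");t1=ctrl.read_camera("top");cv2.imwrite("pics/f_s.png",s1);cv2.imwrite("pics/f_t.png",t1)
for a,b,(x,y,w,h) in((s0,s1,(190,255,50,70)),(t0,t1,(200,200,36,54))):
    A,B=[cv2.cvtColor(i[y:y+h,x:x+w],6).astype(np.float32) for i in(a,b)]
    print(np.abs(A-B).mean(),cv2.phaseCorrelate(A,B,cv2.createHanningWindow((w,h),5)))
    for I in(A,B):
        m=(I<42 if a is s0 else I<62);print(cv2.moments(m.astype(np.uint8))['m00'])
# platform/cap check: white cap in top view near bottle
for im in(t0,t1):
    m=(im.min(2)[190:225,335:360]>215).astype(np.uint8);print("white",m.sum())
E
```

```text
54.1167
9.068857 ((-0.2577407975670347, 0.1517828407863604), 0.9141665919621785)
2288.0
2225.0
8.9809675 ((-0.166011028230308, -0.08080317612206755), 0.9901424450148281)
1517.0
1530.0
white 289
white 183
```

```bash
python3 -c "
from bench import ctrl
print(ctrl.current_contact_force(),ctrl.sign_off(),ctrl.current_t())"
```

```text
the job is handed in; nothing more can be done
the job is handed in; nothing more can be done
```

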